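# Wedge the guitar neck clear of its rest and hold it

### The arm

A 6-joint arm with a two-finger parallel gripper is mounted at the origin on the work surface. World frame = base frame: x ahead of the robot, y to its left, z up, the work surface at z = 0. Lengths are in mm, angles in rad, forces in N, time in s.
With the tool pointing down it reaches from about 300 to 775 mm from the base axis. Payload 14.6 kg.
Tool frame: the origin (TCP) lies between the finger pads; the fingertips stand 25 mm ahead of it and the grasp point (between the pads) lies 6 mm ahead of it; z points along the fingers, y is the line along which they close (so a half turn about z gives the same grasp; the last joint's range is limited). The gripper opens to 94 mm and grips with 3 to 60 N. Pads are 16 mm wide; open, the fingers measure 119 mm over their backs; the gripper's body (75 mm by 177 mm) begins 78 mm behind the grasp point.
Start: joints at [-1.287, 0.3, 1.521, -0, 1.321, -0.067], TCP at [189, -516.496, 230.446] pointing down, gripper open.
Joint ranges: [-3.03, 3.03], [-0.79, 2.21], [0.23, 2.52], [-1.04, 4.18], [0, 3.07], [-2.55, 2.55]. Speed limits (rad/s): [2.22, 2.22, 2.57, 3.14, 3.14, 3.14].

### API

Orientations are given as [roll, pitch, yaw] about the fixed x, y, z axes, in that order (R = Rz(yaw) Ry(pitch) Rx(roll)).
In Python, from cell import manip gives the robot as it stands. The module is installed in compiled form; this text tells all that it offers.
- The arm moves only by the tool step_arm, never from a script. Its argument "series" is one flat list of numbers, 5 for each row, row after row: the shift along the world's x, y, z in mm, then the turn about the world's z in rad, then the closure, from 0 (fully open) to 1 (shut). In form: [dx, dy, dz, spin, jaw, dx, dy, dz, spin, jaw, ...]. A call has 1 to 20 rows; each row shifts and turns the commanded pose from where the row before left it; what a row does not reach is not made up. A row lasts 1/8 s, in which the tool goes at most 62.5 mm and 10.7 degrees, less where a joint would pass 70% of its speed; a pose out of reach is approached as far as the arm can. A call is refused whole if a number of a shift passes 62.5 or a number of a turn 0.188, either way. A call with a gripper value outside its range is refused whole. The fingers move at their own pace and stop on an object; "squeeze" is the grip in N (left out, the last holds). Time passes only in rows, so rows that do not move let the fingers close. It gives the time, the measured TCP pose, the force, the opening and the grip force at its end, in the units of the state.
- manip.read_state(): the state, without advancing time (a new reading comes with each control period).
- manip.camera(name): name is "side" or "top"; returns (picture, depth): 420x560x3 uint8, blue, green, red; 420x560 float32, mm along the optical axis (not along the pixel's ray), 0 where there is no reading.
- manip.camera_info(name): a dict with "fovy" (degrees; the focal length in pixels is half the picture's height over the tangent of half this angle, whatever the lens; pixels are square), "cx", "cy" (the principal point, pixels), "eye" and "orientation" of the camera in the world. Camera axes: x right, y down, z forward; pixel columns grow to the right and rows downward; lengths in mm; the calibration is good to about 2 mm. A picture is of the moment at which its call begins. camera_info takes no time and is no camera call.
- manip.sign_off(): hands the job in; it is judged then, once.
The state is a dict: "clock": time; "joints": joint angles; "qd": joint speeds; "effort": joint torques, N m; "eef_pos": TCP position; "eef_rot": TCP orientation; "wrist_force": force on the tool from outside, world axes, zero at the start; "moment": the same for the moment, N m; "finger_gap": finger opening in mm; "finger_force": force on a finger pad.
Only numpy, scipy, OpenCV 4.12 (cv2) and the standard library are available. Lean on these libraries where they do the work, as an engineer would, in place of code of your own. Each camera call takes 0.05 s, during which the arm holds its last target. There are 200 camera calls.

### The job

Pick up the orange wedge, set it flat on the jig board in front of the guitar neck, and slide it thin end first under the neck, between the pivot and the rest block, until the neck just lifts off the cork rest (a gap of about 5 mm at the rest). Push gently so the wood is not bruised (well under 25 N on the neck, never more than a 13 mm gap), raise the neck with the wedge alone without touching it with the gripper, and leave the other things on the bench where they are. Finish still gripping the wedge, flat on the board, holding the neck clear; do not let go.

Things in the scene. Friction and masses are not known exactly. Their poses are not given: they have to be found in the camera images.
- jig: Fixed pale grey board, 18 mm thick; place and yaw vary. Origin on the bench, z up; board spans x -170 to +110, y -160 to +260 mm. The neck crosses it along y, over x +22 to +78 mm, 22 mm above the board. The wedge goes in along the board's +x (away from the robot at yaw 0) from the bare part in front of the neck.
- neck: Guitar neck blank, dark fretted top, 0.5 kg (+-25%), flat underside, 56 mm wide, 27 thick, 520 long. Origin on its level hinge pin in the aluminium bracket, at x +50, y +210, z +52 mm of the jig; its -y points to the headstock, the end that lifts. Underside 12 mm below the pin; top 49 mm above the board. Weighs about 5 N on a wedge in the lane.
- wedge: Loose orange wedge, 26 mm wide, 170 long, 0.13 kg. Origin under the centre of its upright grip block (30 mm in x, 26 in y, 55 high, black stripe near its top); x points to the thin nose at x +155. Sloped top falls from 40 mm high at x +15 to 5 mm at the nose (1 in 4), sole flat. Starts flat on the bench right of the jig. Friction about 0.6 (+-20%).
- rest_top (a point): Centre of the cork top of the rest block (50 x 30 mm), 22 mm above the board's top, at x +50, y -110 mm of the jig.
- neck_foot (a point): Point on the neck's underside right above the rest's centre, 320 mm from the pivot pin: its height above rest_top is the gap (0 at the start; reading noise aside).
- lane (a point): Point on the board's top at jig x +22, y -30 mm: right below the neck's near lower edge, mid-lane (two pencil lines 44 mm apart along jig x). 240 mm from the pin's axis: the gap at the rest is 1.33 times the lift here. A wedge in the lane first touches the neck when its nose is 68 mm past this point; each 4 mm more lifts the neck here 1 mm.
- tape: Bystander: yellow tape roll, 80 mm across, 22 mm high, lying on the left front of the jig board. Origin under its centre.
- clamp_a: Bystander: black spring clamp with red jaws, about 115 x 45 x 22 mm, flat on the bench. Origin under its middle.
- clamp_b: Bystander: a second such clamp.
- plane: Bystander: block plane, dark steel sole 160 x 50 mm, 58 mm high with wooden grips. Origin under its centre.
- sander: Bystander: wooden sanding block, 110 x 60 x 33 mm. Origin under its centre.
- chisel: Bystander: wooden-handled hand tool 230 mm long lying on the bench. Origin under its middle.
- fret_jar: Bystander: jar 60 mm across, 85 mm high. Origin under its centre.

How it is judged (in metres and radians):
On the way, in this order (a step that is already met when the one before it is completed fails the run):
1. the wedge lies flat on the jig board, the neck still down on its rest (z of wedge in the frame of jig between 0.0145 and 0.0215 m and angle between wedge's own z axis and vertical below 0.06 rad and z of neck_foot in the frame of rest_top below 0.0015 m), for 0.2 s.
2. the wedge has lifted the neck just off the rest (z of wedge in the frame of jig between 0.0145 and 0.0215 m and angle between wedge's own z axis and vertical below 0.06 rad and z of neck_foot in the frame of rest_top between 0.002 and 0.009 m and contact force between wedge and neck above 0.5 N), for 0.2 s.
At the end, for the whole second after the job is handed in: Neck 2 to 9 mm clear of the cork rest and still, carried by the wedge (wedge presses on it, gripper and arm do not), wedge flat on the board (within 3.5 mm and 0.06 rad) and still held by the fingers (all of step 2 and contact force between the fingers and wedge above 1.5 N and contact force between each of the arm, the fingers and neck below 0.3 N and linear speed of each of wedge, neck below 0.02 m/s); the arm keeps its last pose, push and grip.
It fails at once if the neck is pressed harder than 25 N (contact force between neck and anything else above 25 N).
It fails at once if the gripper or arm touches the neck (contact force between any of the arm, the fingers and neck above 2 N).
It fails at once if the neck is lifted more than 13 mm off its rest (z of neck_foot in the frame of rest_top above 0.013 m).
It fails at once if a bystander is moved more than 30 mm (distance of any of tape, clamp_a, clamp_b, plane, sander, chisel, fret_jar from where it was at the start of the episode above 0.03 m).
It also fails if it takes over 48 s, if anything falls off the work surface, if the arm or the gripper's body presses on something with over 40 N, if the wrist force passes 120 N, or if a joint passes its speed limit or range.

## Working session

There is one attempt and no reset: what is moved stays moved. The work goes in short steps, Python scripts to look and compute and a tool call to move; the robot and the scene stay as the last step left them, time stands still between calls to the robot, and variables do not carry over. Pictures are saved under pics/ and viewed, at most 10 in all, crops included, and the job is handed in when it is done.

Besides the shell and the picture viewer there is one more tool, called after "Emit:" as a command line: name --argument value ..., lists and objects as JSON in quotes. step_arm: Moves the arm, as the interface text tells. Its arguments: {"type":"object","properties":{"series":{"type":"array"},"squeeze":{"type":"number"}},"required":["series"]}

```bash
mkdir -p pics; cat > h.py <<'E'
import numpy as np, cv2
from cell import manip
from scipy.spatial.transform import Rotation as R
def cam(n):
    p,d=manip.camera(n); i=manip.camera_info(n); return p,d,i
def rot(i):
    o=np.array(i['orientation'],float)
    return o if o.shape==(3,3) else R.from_euler('xyz',o).as_matrix()
def ray(i,uv,z):
    f=210/np.tan(np.radians(i['fovy'])/2); uv=np.atleast_2d(uv).astype(float)
    d=np.c_[(uv[:,0]-i['cx'])/f,(uv[:,1]-i['cy'])/f,np.ones(len(uv))]@rot(i).T
    e=np.array(i['eye']); return e+d*((z-e[2])/d[:,2])[:,None]
def cloud(d,i):
    f=210/np.tan(np.radians(i['fovy'])/2); v,u=np.mgrid[:d.shape[0],:d.shape[1]]
    P=np.dstack([(u-i['cx'])/f*d,(v-i['cy'])/f*d,d]); return P@rot(i).T+np.array(i['eye'])
E
python3 - <<'E'
from h import *
for n in('top','side'):
    p,d,i=cam(n); print(i); cv2.imwrite(f'pics/{n}0.png',p); np.savez(f'{n}0.npz',p=p,d=d)
print(manip.read_state())
E
```

```text
{'fovy': 50.26295163979559, 'cx': 289.4214966246388, 'cy': 209.92761253890632, 'eye': array([ 432.61807677,  -12.54076108, 1392.80325121]), 'orientation': array([-3.08451312,  0.00589664, -1.57070622])}
{'fovy': 56.10156774595116, 'cx': 287.98817984794994, 'cy': 213.1683328311249, 'eye': array([-168.10525739,  804.99383155,  977.40054214]), 'orientation': array([-2.27088412e+00,  1.20826245e-03, -2.44533213e+00])}
{'clock': 0.1, 'joints': array([-1.28658247e+00,  3.00442288e-01,  1.52150455e+00, -4.10024754e-05,
        1.32069365e+00, -6.66336396e-02]), 'qd': array([-5.76156470e-04, -4.27888229e-04, -1.00895666e-03, -2.19799453e-05,
        3.50483933e-04, -1.74635170e-03]), 'effort': array([ 2.19772287e-04, -5.32644296e+01, -3.53284335e+01,  7.08144461e-02,
        2.35041976e-02, -4.07188190e-05]), 'eef_pos': array([ 188.94513658, -516.31010838,  229.93449023]), 'eef_rot': array([-3.14054450e+00, -3.01415244e-05,  3.50857646e-01]), 'wrist_force': array([ 0.39501285,  0.43072915, -0.8148929 ]), 'moment': array([-0.03951028,  0.01523603, -0.00127294]), 'finger_force': 0.0, 'finger_gap': 93.53189294831755}
```

View pics/top0.png

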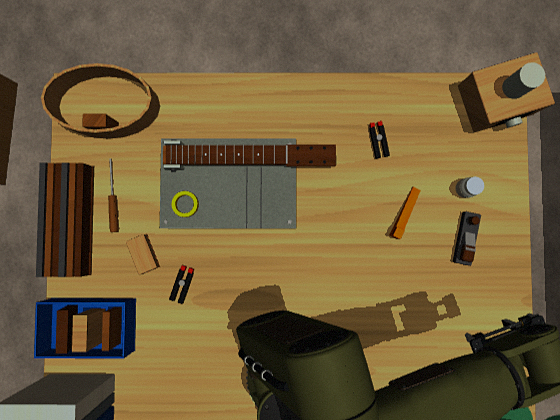

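View pics/side0.png

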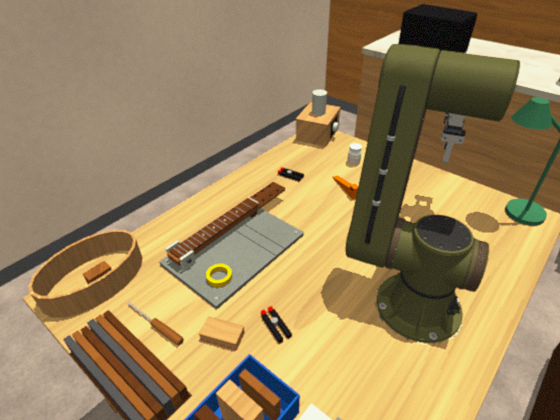

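The top view shows the wedge at about (405,212) with the thick end lower (about (398,235)). The grey board spans (160–297, 138–228), with pencil lines at x≈247/260 and the neck across y≈155. The plane, jar and clamp stand clear of the wedge.

```bash
cat > m0.py <<'E'
from h import *
z=np.load('top0.npz');p,d=z['p'],z['d'];i=manip.camera_info('top');C=cloud(d,i)
hsv=cv2.cvtColor(p,cv2.COLOR_BGR2HSV)
m=((hsv[...,0]<16)&(hsv[...,1]>200)&(hsv[...,2]>90)).astype(np.uint8); m[:, :340]=0;m[:,440:]=0;m[:170]=0;m[260:]=0
P=C[m>0]; print('orange',m.sum(),P.min(0),P.max(0))
v,u=np.nonzero(m); hi=P[:,2]>46
print('block top',hi.sum(),P[hi].mean(0))
# sloped part: direction by PCA of xy
uv=cv2.minAreaRect(np.c_[u,v].astype(np.float32)); print(uv)
a=P[:,:2]-P[:,:2].mean(0); w,V=np.linalg.eigh(a.T@a); print('dir',V[:,1],np.degrees(np.arctan2(V[1,1],V[0,1])))
t=a@V[:,1]; 
for lo in np.arange(-100,100,15):
    s=(t>lo)&(t<lo+15)
    if s.sum(): print(lo,s.sum(),P[s].mean(0).round(1))
cv2.imwrite('pics/w.png',cv2.resize(p[170:260,350:500],None,fx=5,fy=5,interpolation=cv2.INTER_NEAREST))
# board
g=((hsv[...,1]<60)&(hsv[...,2]>50)&(abs(C[...,2]-18)<7)).astype(np.uint8); g[:, :140]=0;g[:,320:]=0;g[250:]=0;g[:120]=0
n,l,s,c=cv2.connectedComponentsWithStats(cv2.morphologyEx(g,cv2.MORPH_OPEN,np.ones((3,3))));k=1+s[1:,4].argmax()
print(s[k]); L=l==k
print('z board',np.median(C[L][:,2]))
# edges: front (bottom), right, left
fr=[(x,np.nonzero(L[:,x])[0].max()+.5) for x in range(170,290)]
ri=[(np.nonzero(L[y])[0].max()+.5,y) for y in range(175,222)]
le=[(np.nonzero(L[y])[0].min()-.5,y) for y in range(175,222)]
for nme,e in(('front',fr),('right',ri),('left',le)):
    W=ray(i,np.array(e,float),18)[:,:2]; vx,vy,x0,y0=cv2.fitLine(W.astype(np.float32),cv2.DIST_HUBER,0,.01,.01).ravel()
    print(nme,x0,y0,np.degrees(np.arctan2(vy,vx)))
# pencil lines
row=p[170:225,235:275].mean(2); print(row.mean(0).round(0))
# neck top
N=C[150:160,165:290]; print('neck z',np.median(N[...,2]))
for x in range(180,285,20): print(x,[tuple(np.r_[hsv[y,x,1],C[y,x].round(0)]) for y in(140,143,146,163,166,169)])
E
python3 m0.py
```

```text
orange 186 [ 425.15779513 -405.4085069     5.47817157] [ 582.94820832 -312.79478397   60.95380942]
block top 20 [ 445.17140888 -326.1737632    55.25905176]
((405.862060546875, 212.6551971435547), (8.403613090515137, 52.785194396972656), 23.198589324951172)
dir [-0.90955274  0.41558852] 155.44361585173334
-85 11 [ 576.6 -394.2    8.7]
-70 23 [ 569.3 -389.8    9.5]
-55 19 [ 555.9 -379.5   14.9]
-40 21 [ 541.5 -376.7   18.3]
-25 11 [ 526.8 -371.1   22.3]
-10 14 [ 512.3 -369.1   23.1]
5 14 [ 497.8 -361.    29.1]
20 15 [ 484.9 -355.    32.6]
35 18 [ 471.5 -350.1   36.1]
50 23 [ 459.4 -339.7   43.2]
65 6 [ 448.  -329.4   56.7]
80 11 [ 432.8 -320.8   50.6]
[ 160  166  136   62 7336]
z board 19.4868768106287
front 457.15836 213.81334 89.99913
right 547.14746 -23.14865 -0.039216507
left 525.90137 396.16693 0.955311
[94. 93. 93. 93. 93. 93. 93. 93. 94. 94. 94. 60. 80. 95. 93. 92. 91. 92.
 92. 91. 91. 92. 92. 93. 93. 72. 65. 95. 92. 91. 91. 90. 92. 91. 91. 91.
 91. 90. 90. 90.]
neck z 68.65349635821667
180 [(np.float64(25.0), np.float64(717.0), np.float64(321.0), np.float64(75.0)), (np.float64(
[... 1974 characters left out ...]
p.float64(64.0)), (np.float64(212.0), np.float64(649.0), np.float64(83.0), np.float64(65.0)), (np.float64(24.0), np.float64(646.0), np.float64(86.0), np.float64(25.0)), (np.float64(15.0), np.float64(638.0), np.float64(86.0), np.float64(21.0))]
280 [(np.float64(29.0), np.float64(729.0), np.float64(25.0), np.float64(18.0)), (np.float64(24.0), np.float64(720.0), np.float64(25.0), np.float64(17.0)), (np.float64(251.0), np.float64(700.0), np.float64(23.0), np.float64(69.0)), (np.float64(227.0), np.float64(649.0), np.float64(23.0), np.float64(66.0)), (np.float64(30.0), np.float64(647.0), np.float64(25.0), np.float64(20.0)), (np.float64(29.0), np.float64(637.0), np.float64(25.0), np.float64(23.0))]
```

```bash
ls pics
```

```text
side0.png
top0.png
w.png
```

View pics/w.png

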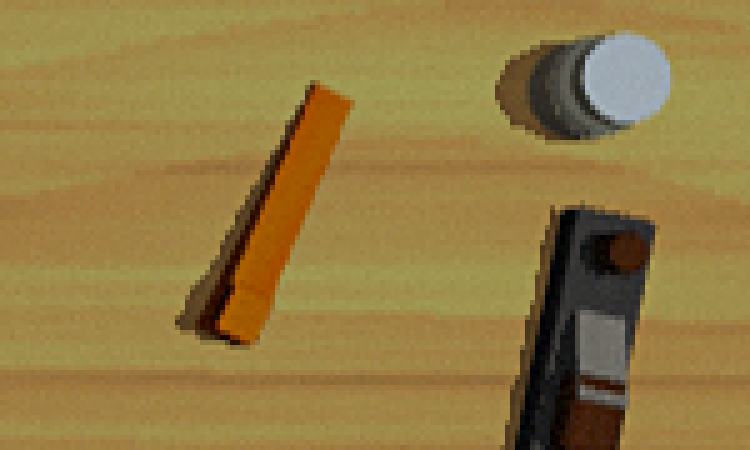

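The crop shows the grip block's top centred at crop (245,314), which is pixel (399,232.8). The nose centre is at crop (335,93), which is pixel (417,188.6). The jig sits near (627, 137) with yaw ≈ 0, and the lane is around (649, 107).

```bash
python3 - <<'E'
from h import *
i=manip.camera_info('top')
b=ray(i,[399,232.8],55)[0];n=ray(i,[417,188.6],5)[0];print(b,n,np.arctan2(*(n-b)[[1,0]]),np.hypot(*(n-b)[:2]))
print('lines',ray(i,[[246.4,200],[260.4,200]],18))
z=np.load('side0.npz');p,d=z['p'],z['d'];j=manip.camera_info('side');C=cloud(d,j);hsv=cv2.cvtColor(p,cv2.COLOR_BGR2HSV)
m=(hsv[...,0]<16)&(hsv[...,1]>215)&(hsv[...,2]>150);m[:,:325]=0;m[:,362:]=0;m[:165]=0;m[205:]=0
P=C[m];print(len(P),P[P[:,2]>48].mean(0),P[P[:,2]<14].mean(0))
# board right-front corner region from side cloud: board extents
g=(hsv[...,1]<60)&(abs(C[...,2]-18)<5)&(C[...,0]>430)&(C[...,0]<750)&(C[...,1]>-60)&(C[...,1]<430)
Q=C[g];print(np.percentile(Q,[.5,99.5],axis=0))
E
```

```text
[ 440.70357811 -331.2384884    55.        ] [ 578.22626477 -400.92344883    5.        ] -0.46900604812947505 154.1703053620686
lines [[541.85467764 128.16160842  18.        ]
 [541.83835382  84.99918586  18.        ]]
40 [ 397.70229629 -246.93584926  116.54937813] [ 566.68054336 -383.96381751    9.47608456]
[[453.6094184  -18.77519035  13.57830427]
 [717.22457119 396.83527082  22.74484904]]
```

Emit:
step_arm --series '[32, 23, 0, -0.1, 0, 32, 23, 0, -0.1, 0, 32, 23, 0, -0.1, 0, 32, 23, 0, -0.1, 0, 32, 23, 0, -0.1, 0, 32, 23, -15, -0.1, 0, 30, 23, -15, -0.1, 0, 30, 24, -15, -0.12, 0, 0, 0, -30, 0, 0, 0, 0, 0, 0, 0]' --squeeze 40

```text
clock: 1.35
eef_pos: [440.4, -330.6, 153.5]
eef_rot: [-3.141, 0.004, -0.468]
wrist_force: [-0.3, -0.0, 0.3]
finger_gap: 93.9
finger_force: 0.0
```

Emit:
step_arm --series '[0, 0, -35, 0, 0, 0, 0, -35, 0, 0, 0, 0, -30, 0, 0, 0, 0, -13, 0, 0, 0, 0, 0, 0, 0, 0, 0, 0, 0, 0.4, 0, 0, 0, 0, 0.6, 0, 0, 0, 0, 0.9, 0, 0, 0, 0, 1, 0, 0, 0, 0, 1, 0, 0, 0, 0, 1, 0, 0, 0, 0, 1]'

```text
clock: 2.85
eef_pos: [441.0, -331.5, 42.4]
eef_rot: [-3.142, 0.0, -0.469]
wrist_force: [0.0, 0.0, 1.1]
finger_gap: 26.9
finger_force: 0.3
```

Emit:
step_arm --series '[0, 0, 0, 0, 1, 0, 0, 0, 0, 1, 0, 0, 0, 0, 1]'

```text
clock: 3.22
eef_pos: [441.0, -331.4, 42.4]
eef_rot: [-3.142, 0.0, -0.469]
wrist_force: [0.1, 0.5, 0.2]
finger_gap: 25.8
finger_force: 39.8
```

Emit:
step_arm --series '[0, 0, 20, 0, 1, 0, 0, 30, 0, 1, 0, 0, 30, 0, 1, 0, 40, 0, 0.04, 1, 0, 40, 0, 0.04, 1, 0, 40, 0, 0.04, 1, 0, 40, 0, 0.04, 1, 4, 40, 0, 0.04, 1, 4, 40, 0, 0.04, 1, 4, 40, 0, 0.04, 1, 4, 40, 0, 0.04, 1, 4, 40, 0, 0.04, 1, 4, 40, 0, 0.04, 1, 4, 38, 0, 0.069, 1, 0, 0, 0, 0, 1, 0, 0, 0, 0, 1]'

```text
clock: 5.22
eef_pos: [468.8, 106.1, 122.3]
eef_rot: [3.141, 0.0, -0.001]
wrist_force: [-0.2, 0.3, -1.9]
finger_gap: 25.6
finger_force: 39.8
```

```bash
python3 - <<'E'
from h import *
for n in('top','side'):
    p,d,i=cam(n); np.savez(f'{n}1.npz',p=p,d=d)
    c=p[120:260,150:330] if n=='top' else p[150:330,150:390]
    cv2.imwrite(f'pics/{n}1.png',cv2.resize(c,None,fx=3.3 if n=='side' else 4,fy=3.3 if n=='side' else 4))
s=manip.read_state();print(s['eef_pos'],s['eef_rot'],s['wrist_force'],s['moment'])
E
```

```text
[468.95654877 105.6635781  122.43497516] [ 3.14144663e+00  1.05090425e-04 -1.70751537e-03] [-0.38779293 -0.31583979 -2.23312228] [ 0.00773331  0.07903419 -0.00219558]
```

View pics/top1.png

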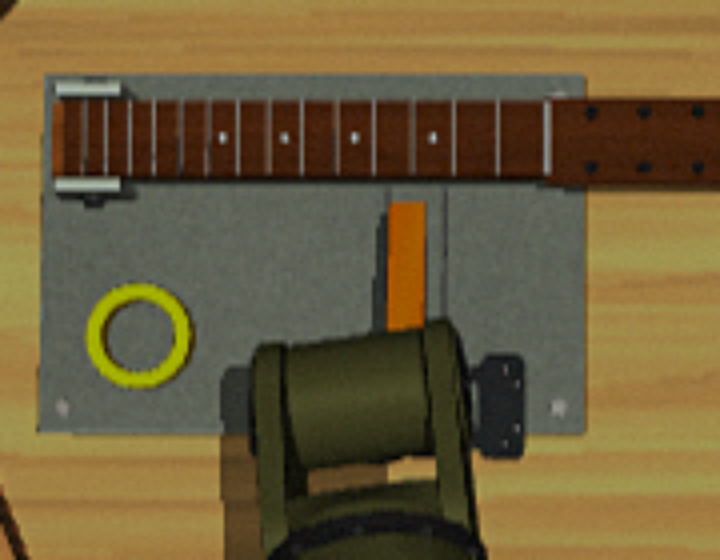

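View pics/side1.png

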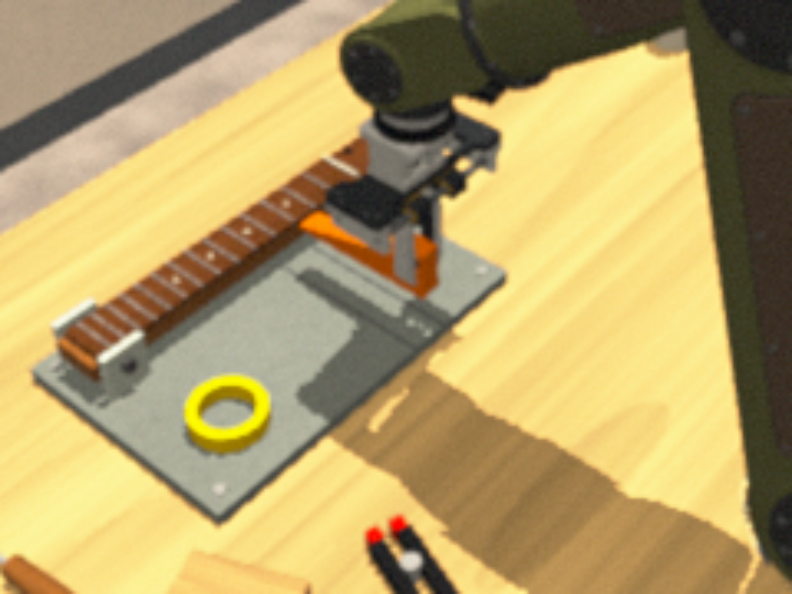

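The wedge hangs straight above the lane. Its nose edge is at crop (388–426, 202), which is pixel (247–256.5, 170.5), just short of the neck's near edge.

```bash
python3 - <<'E'
from h import *
z=np.load('top1.npz');p,d=z['p'],z['d'];i=manip.camera_info('top');C=cloud(d,i);hsv=cv2.cvtColor(p,cv2.COLOR_BGR2HSV)
print(ray(i,[[246.8,170.3],[256.6,170.3]],85))
m=(hsv[...,0]<18)&(hsv[...,1]>200);m[:169]=0;m[204:]=0;m[:,:244]=0;m[:,260:]=0
P=C[m];print(len(P));A=np.c_[P[:,0],np.ones(len(P))];print(np.linalg.lstsq(A,P[:,2],rcond=None)[0],P[:,0].min(),P[:,0].max())
for r in range(171,203,5):
    u=np.nonzero(m[r])[0]; print(r,u.min(),u.max(),C[r,u].mean(0).round(1))
E
```

```text
[[624.18466761 120.61553159  85.        ]
 [624.16235978  91.76335709  85.        ]]
284
[ -1.50729245 976.25533045] 432.6180767679324 622.2166866455905
171 248 255 [621.7 106.5  87.8]
176 247 255 [606.5 107.6  91. ]
181 247 255 [591.2 107.1  96. ]
186 247 255 [576.2 106.8  98.6]
191 247 255 [561.3 106.4 101.7]
196 247 255 [546.4 105.9 106. ]
201 247 255 [527.1 100.4 169.2]
```

Emit:
step_arm --series '[0, 0, -20, 0, 1, 0, 0, -20, 0, 1, 0, 0, -12, 0, 1, 0, 0, -6, 0, 1, 0, 0, -3, 0, 1, 0, 0, 0, 0, 1, 0, 0, 0, 0, 1]'

```text
clock: 6.2
eef_pos: [469.2, 106.5, 61.8]
eef_rot: [-3.141, -0.001, -0.0]
wrist_force: [0.4, -0.2, -1.8]
finger_gap: 25.9
finger_force: 39.8
```

Emit:
step_arm --series '[0, 0, -1, 0, 1, 0, 0, 0, 0, 1, 0, 0, 0, 0, 1]'

```text
clock: 6.58
eef_pos: [469.0, 106.5, 60.5]
eef_rot: [3.142, 0.0, -0.0]
wrist_force: [0.3, 0.9, -1.3]
finger_gap: 25.9
finger_force: 39.8
```

Emit:
step_arm --series '[0, 0, -0.5, 0, 1, 0, 0, 0, 0, 1, 0, 0, 0, 0, 1]'

```text
clock: 6.95
eef_pos: [469.0, 106.5, 60.4]
eef_rot: [-3.142, -0.0, -0.0]
wrist_force: [-4.0, -0.1, 5.2]
finger_gap: 25.6
finger_force: 39.8
```

Emit:
step_arm --series '[5, 0, 0.2, 0, 1, 10, 0, 0, 0, 1, 10, 0, 0, 0, 1, 10, 0, 0, 0, 1, 10, 0, 0, 0, 1, 10, 0, 0, 0, 1, 10, 0, 0, 0, 1, 10, 0, 0, 0, 1, 5, 0, 0, 0, 1, 0, 0, 0, 0, 1, 0, 0, 0, 0, 1]'

```text
clock: 8.32
eef_pos: [549.9, 106.5, 60.4]
eef_rot: [-3.141, -0.002, -0.0]
wrist_force: [3.2, -0.3, 3.7]
finger_gap: 25.9
finger_force: 39.8
```

Emit:
step_arm --series '[2, 0, 0, 0, 1, 2, 0, 0, 0, 1, 2, 0, 0, 0, 1, 2, 0, 0, 0, 1, 0, 0, 0, 0, 1]'

```text
clock: 8.95
eef_pos: [556.9, 106.6, 60.4]
eef_rot: [-3.142, 0.001, -0.0]
wrist_force: [-3.8, -0.7, 8.0]
finger_gap: 25.8
finger_force: 39.8
```

Emit:
step_arm --series '[2, 0, 0, 0, 1, 2, 0, 0, 0, 1, 0, 0, 0, 0, 1]'

```text
clock: 9.32
eef_pos: [560.8, 106.6, 60.4]
eef_rot: [-3.142, 0.001, -0.0]
wrist_force: [-5.1, 0.2, 9.3]
finger_gap: 25.9
finger_force: 39.8
```

Emit:
step_arm --series '[2, 0, 0, 0, 1, 2, 0, 0, 0, 1, 0, 0, 0, 0, 1]'

```text
clock: 9.7
eef_pos: [564.0, 106.8, 60.4]
eef_rot: [-3.141, 0.003, 0.0]
wrist_force: [-13.5, 2.5, 14.0]
finger_gap: 25.5
finger_force: 40.0
```

Emit:
step_arm --series '[2, 0, 0, 0, 1, 2, 0, 0, 0, 1, 0, 0, 0, 0, 1]'

```text
clock: 10.07
eef_pos: [568.1, 106.7, 60.4]
eef_rot: [-3.142, 0.003, -0.0]
wrist_force: [-12.7, 0.9, 12.9]
finger_gap: 25.7
finger_force: 40.0
```

```bash
cat > gap.py <<'E'
from h import *
def tilt(p,d,i):
    C=cloud(d,i);hsv=cv2.cvtColor(p,cv2.COLOR_BGR2HSV)
    m=(C[...,0]>655)&(C[...,0]<700)&(C[...,1]>-130)&(C[...,1]<280)&(abs(C[...,2]-72)<18)
    P=C[m]; y=347-P[:,1]; k=np.ones(len(P),bool)
    for _ in range(5):
        c=np.polyfit(y[k],P[k,2],1); r=P[:,2]-np.polyval(c,y); k=abs(r)<5
    return c[0],c[1],k.sum(),r[k].std()
i=manip.camera_info('top');z=np.load('top0.npz');a=tilt(z['p'],z['d'],i);z=np.load('top1.npz');a1=tilt(z['p'],z['d'],i)
p,d,i=cam('top');b=tilt(p,d,i);print(a,a1,b,'gap',320*(b[0]-a[0]),320*(b[0]-a1[0]))
cv2.imwrite('pics/top_n.png',p)
s=manip.read_state();print(s['clock'],s['eef_pos'],s['wrist_force'])
E
python3 gap.py
```

```text
(np.float64(-0.027892609450670163), np.float64(73.31625231927349), np.int64(1716), np.float64(2.583525797333761)) (np.float64(-0.02793912143780035), np.float64(73.51247698012887), np.int64(1678), np.float64(2.5573867001497415)) (np.float64(-0.022105780989230266), np.float64(73.70930699807771), np.int64(1712), np.float64(2.5490048992257166)) gap 1.8517851076607672 1.8666689435424266
10.125 [568.03897353 106.68253246  60.383401  ] [-12.34122389   0.70330911  13.4151145 ]
```

Emit:
step_arm --series '[2, 0, 0.3, 0, 1, 2, 0, 0, 0, 1, 0, 0, 0, 0, 1]'

```text
clock: 10.5
eef_pos: [572.1, 106.6, 60.4]
eef_rot: [3.142, 0.003, -0.0]
wrist_force: [-10.4, -0.1, 9.4]
finger_gap: 25.8
finger_force: 40.0
```

Emit:
step_arm --series '[2, 0, 0, 0, 1, 2, 0, 0, 0, 1, 0, 0, 0, 0, 1]'

```text
clock: 10.88
eef_pos: [576.1, 106.6, 60.4]
eef_rot: [3.142, 0.003, -0.0]
wrist_force: [-10.9, -0.5, 10.0]
finger_gap: 25.7
finger_force: 40.0
```

```bash
python3 gap.py;  python3 gap.py
```

```text
(np.float64(-0.027892609450670163), np.float64(73.31625231927349), np.int64(1716), np.float64(2.583525797333761)) (np.float64(-0.02793912143780035), np.float64(73.51247698012887), np.int64(1678), np.float64(2.5573867001497415)) (np.float64(-0.011547506567511828), np.float64(73.27733332581703), np.int64(1686), np.float64(2.527352169720387)) gap 5.230432922610667 5.245316758492327
10.925 [576.11368698 106.61742366  60.40818476] [-10.00137768   0.47067147   8.74586854]
(np.float64(-0.027892609450670163), np.float64(73.31625231927349), np.int64(1716), np.float64(2.583525797333761)) (np.float64(-0.02793912143780035), np.float64(73.51247698012887), np.int64(1678), np.float64(2.5573867001497415)) (np.float64(-0.01055867724790624), np.float64(72.93311339235578), np.int64(1697), np.float64(2.4586419625096134)) gap 5.546858304884456 5.561742140766115
10.975 [576.0999842  106.63065452  60.40348608] [-10.77051732   0.0765846    8.31679947]
```

Emit:
step_arm --series '[0, 0, 0, 0, 1, 0, 0, 0, 0, 1, 0, 0, 0, 0, 1, 0, 0, 0, 0, 1]'

```text
clock: 11.48
eef_pos: [576.1, 106.6, 60.4]
eef_rot: [3.142, 0.003, -0.0]
wrist_force: [-10.9, -0.2, 9.3]
finger_gap: 26.0
finger_force: 40.0
```

```bash
python3 -c "
from cell import manip
s=manip.read_state();print(s['eef_pos'],s['wrist_force'],s['finger_force']);print(manip.sign_off())"
```

```text
[576.09845395 106.62311043  60.40041744] [-10.88852497  -0.24857529   9.25232477] 39.985100626945496
the job is handed in; nothing more can be done
None
```

I handed the job in with the wedge flat in the lane and still gripped, and the neck about 5 mm clear of the cork rest by camera depth; the sign-off returned no verdict.

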